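# Put each pendulum back with its own clock

## Task

The pendulums of the three clocks have been laid on the wrong boards: put each one on the board of the clock of its size (the longest with the largest clock, the shortest with the smallest), lying flat, centred on the felt strip and along it, either way round. The empty mat is a free spot to use on the way. Grip each pendulum at its balance point so that it carries level and is never tipped, and leave the oil bottle, eyeglass and tin where they stand.

Things in the scene. Friction and masses are not known exactly. Their poses are not given: they have to be found in the camera images.
- pendulum_long: The long pendulum, 180 mm long, lying flat, about 260 g: steel bar 9 mm wide, 12 mm high; brass cross-piece 18 mm wide at the hook end; heavy round brass bob 44 mm across, 14 mm thick, centred 64 mm from mid-length. Flat underside. Origin: underside, mid-length; x along the bar to the bob, z up. It balances 24 mm from mid-length towards the bob, 18 mm short of the bob's edge.
- pendulum_medium: The medium pendulum, 145 mm long, lying flat, about 190 g: steel bar 9 mm wide, 12 mm high; brass cross-piece 18 mm wide at the hook end; heavy round brass bob 36 mm across, 14 mm thick, centred 50 mm from mid-length. Flat underside. Origin: underside, mid-length; x along the bar to the bob, z up. It balances 15 mm from mid-length towards the bob, 17 mm short of the bob's edge.
- pendulum_short: The short pendulum, 112 mm long, lying flat, about 130 g: steel bar 9 mm wide, 12 mm high; brass cross-piece 18 mm wide at the hook end; heavy round brass bob 30 mm across, 14 mm thick, centred 37 mm from mid-length. Flat underside. Origin: underside, mid-length; x along the bar to the bob, z up. It balances 6 mm from mid-length towards the bob, 16 mm short of the bob's edge.
- board_large: Fixed dark wooden board, 315 x 100 mm, top 12 mm above the bench, with the large clock (round brass movement 90 mm across, 34 mm high) fixed on one end and a flush grey felt strip, 200 x 60 mm, for its pendulum. The boards differ only in their clocks. Origin: underside, below the strip's centre; x along the strip to the clock, centred 155 mm away; the other end is 105 mm away.
- board_medium: Fixed dark wooden board, 315 x 100 mm, top 12 mm above the bench, with the medium clock (round brass movement 66 mm across, 29 mm high) fixed on one end and a flush grey felt strip, 200 x 60 mm, for its pendulum. The boards differ only in their clocks. Origin: underside, below the strip's centre; x along the strip to the clock, centred 155 mm away; the other end is 105 mm away.
- board_small: Fixed dark wooden board, 315 x 100 mm, top 12 mm above the bench, with the small clock (round brass movement 44 mm across, 24 mm high) fixed on one end and a flush grey felt strip, 200 x 60 mm, for its pendulum. The boards differ only in their clocks. Origin: underside, below the strip's centre; x along the strip to the clock, centred 155 mm away; the other end is 105 mm away.
- mat: Fixed black rubber bench mat, 210 x 90 mm, 3 mm thick, empty: a free spot where one pendulum can be laid for a while. Origin: centre of its underside; x along its length.
- oil_bottle: Bystander: small standing amber oil bottle with a black cap, 34 mm across, 75 mm high. Origin: centre of its underside. Leave it alone.
- loupe: Bystander: black watchmaker's eyeglass standing on the bench, 34 mm across, 34 mm high. Origin: centre of its underside. Leave it alone.
- tin: Bystander: round aluminium parts tin, 52 mm across, 30 mm high. Origin: centre of its underside. Leave it alone.

How it is judged:
At the end, for the whole second after the job is handed in: Each pendulum lies level and still on its own clock's board (long on large, medium on medium, short on small): its mid-length within 15 mm of the felt strip's centre, its bar within 11 degrees of the strip's direction (either way round), its underside on the board (horizontal distance between pendulum_long and board_large below 0.015 m and angle between the x axis of pendulum_long and the x axis of board_large, either way round below 0.2 rad and angle between each of pendulum_long, pendulum_medium, pendulum_short's own z axis and vertical below 0.06 rad and z of pendulum_long in the frame of board_large between 0.008 and 0.017 m and linear speed of each of pendulum_long, pendulum_medium, pendulum_short below 0.01 m/s and angular speed of each of pendulum_long, pendulum_medium, pendulum_short below 0.1 rad/s and horizontal distance between pendulum_medium and board_medium below 0.015 m and angle between the x axis of pendulum_medium and the x axis of board_medium, either way round below 0.2 rad and z of pendulum_medium in the frame of board_medium between 0.008 and 0.017 m and horizontal distance between pendulum_short and board_small below 0.015 m and angle between the x axis of pendulum_short and the x axis of board_small, either way round below 0.2 rad and z of pendulum_short in the frame of board_small between 0.008 and 0.017 m); the robot touches nothing.
It fails at once if a pendulum is tipped more than 20 degrees from level (angle between any of pendulum_long, pendulum_medium, pendulum_short's own z axis and vertical above 0.35 rad).
It fails at once if the oil bottle is moved more than 20 mm (distance of oil_bottle from where it was at the start of the episode above 0.02 m).
It fails at once if the eyeglass is moved more than 20 mm (distance of loupe from where it was at the start of the episode above 0.02 m).
It fails at once if the tin is moved more than 20 mm (distance of tin from where it was at the start of the episode above 0.02 m).
It also fails if it takes over 93 s, if anything falls off the work surface, if the arm or the gripper's body presses on something with over 40 N, if the wrist force passes 120 N, or if a joint passes its speed limit or range.

## Robot

A 6-joint arm with a two-finger parallel gripper is mounted at the origin on the work surface. World frame = base frame: x ahead of the robot, y to its left, z up, the work surface at z = 0. Lengths are in m, angles in rad, forces in N, time in s.
With the tool pointing down it reaches from about 0.35 to 0.775 m from the base axis. Payload 7.3 kg.
Tool frame: the origin (TCP) lies at the very end of the fingers, on their centre line; the grasp point (between the pads) lies 19 mm behind it; z points along the fingers, y is the line along which they close (so a half turn about z gives the same grasp; the last joint's range is limited). The gripper opens to 92 mm and grips with 3 to 60 N. Pads are 19 mm wide; open, the fingers measure 130 mm over their backs; the gripper's body (75 mm by 190 mm) begins 47 mm behind the grasp point.
Start: joints at [1.033, 0.342, 1.524, -0, 1.275, -0.146], TCP at [0.2, 0.485, 0.227] pointing down, gripper open.
Joint ranges: [-2.53, 2.53], [-0.77, 2.02], [0.04, 2.7], [-1, 4.14], [0.28, 2.66], [-3.11, 3.11]. Speed limits (rad/s): [2.57, 2.57, 3.14, 3.14, 3.14, 3.14].

## Interface

Orientations are given as [roll, pitch, yaw] about the fixed x, y, z axes, in that order (R = Rz(yaw) Ry(pitch) Rx(roll)).
In Python, from cell import robot gives the robot as it stands. The module is installed in compiled form; this text tells all that it offers.
- The arm moves only by the tool arm_command, never from a script. Its argument "moves" is a list of rows, each a list of 3 entries, a list of its own where there are three numbers: the shift along the tool's x, y, z in m, then the turn, a rotation vector about the tool's x, y, z in rad, then the finger opening in m, from 0 to 0.0918. In form: [[[dx, dy, dz], [ax, ay, az], claw], ...]. A call has exactly 5 rows; each row is the pose to reach, as a shift and turn from the pose commanded when the call began, along the tool's axes at that moment; what a row does not reach only later rows make up. A row lasts 1/10 s, in which the tool goes at most 50 mm and 8.59 degrees, less where a joint would pass 70% of its speed; a pose out of reach is approached as far as the arm can. A call with a gripper value outside its range is refused whole. The fingers move at their own pace and stop on an object; "squeeze" is the grip in N (left out, the last holds). Time passes only in rows, so rows that repeat a pose let the fingers close, or fill a call up. It gives the time, the measured TCP pose, the force, the opening and the grip force at its end, in the units of the state.
- robot.observe(): the state, without advancing time (a new reading comes with each control period).
- robot.read_camera(name): name is "scene" or "top" or "wrist"; returns the picture (420x560x3 uint8, red, green, blue); there is no depth.
- robot.camera_model(name): a dict with "fx", "fy", "cx", "cy" (pixels), "R" (3x3) and "t" (3): a world point X has camera coordinates R X + t. Camera axes: x right, y down, z forward; pixel columns grow to the right and rows downward; lengths in m; the calibration is good to about 2 mm. A picture is of the moment at which its call begins: read the wrist's pose just before it. camera_model takes no time and is no camera call; for the wrist camera it gives the pose at the moment of the call.
- robot.hand_in(): hands the job in; it is judged then, once.
The state is a dict: "time": time; "qpos": joint angles; "qvel": joint speeds; "joint_efforts": joint torques, N m; "tool_pos": TCP position; "tool_rot": TCP orientation; "contact_force": force on the tool from outside, world axes, zero at the start; "torque": the same for the moment, N m; "opening": finger opening in m; "grip_force": force on a finger pad.
Only numpy, scipy, OpenCV 4.12 (cv2) and the standard library are available. Lean on these libraries where they do the work, as an engineer would, in place of code of your own. Each camera call takes 0.05 s, during which the arm holds its last target. There are 200 camera calls.

## Working session

There is one attempt and no reset: what is moved stays moved. The work goes in short steps, Python scripts to look and compute and a tool call to move; the robot and the scene stay as the last step left them, time stands still between calls to the robot, and variables do not carry over. Pictures are saved under pics/ and viewed, at most 14 in all, crops included, and the job is handed in when it is done.

Besides the shell and the picture viewer there is one more tool, called after "Emit:" as name(argument=value, ...) on one line, values as JSON. arm_command: Moves the arm, as the interface text tells. Its arguments: {"type":"object","properties":{"moves":{"type":"array"},"squeeze":{"type":"number"}},"required":["moves"]}

```bash
mkdir -p pics; ls; cat > h.py <<'E'
import numpy as np, cv2
from cell import robot
def snap(cam,name):
    m=robot.camera_model(cam); im=robot.read_camera(cam)
    cv2.imwrite(f'pics/{name}.png',cv2.cvtColor(im,cv2.COLOR_RGB2BGR)); 
    np.savez(f'pics/{name}.npz',im=im,**{k:np.array(m[k]) for k in m if k in('fx','fy','cx','cy','R','t')})
    return im,m
def w(m,u,v,z):
    R=np.array(m['R']);t=np.array(m['t']).ravel()
    d=R.T@np.array([(u-m['cx'])/m['fx'],(v-m['cy'])/m['fy'],1]);c=-R.T@t
    return c+d*(z-c[2])/d[2]
E
python3 - <<'E'
from h import *
im,m=snap('top','top0')
print(m);print(robot.observe())
big=cv2.resize(im,(784,588),interpolation=cv2.INTER_CUBIC);cv2.imwrite('pics/top0b.png',big[...,::-1])
E
```

```text
pics
{'fx': 475.62803038161326, 'fy': 475.62803038161326, 'cx': 284.0420077849603, 'cy': 210.63954415069568, 'R': array([[-0.02814805, -0.9990521 , -0.03320521],
       [-0.98525407,  0.03333703, -0.16781852],
       [ 0.16876641,  0.0279918 , -0.98525852]]), 't': array([0.03113607, 0.50235917, 1.11778916])}
{'time': 0.05, 'qpos': array([ 1.03299213e+00,  3.42651608e-01,  1.52498323e+00,  1.52626529e-05,
        1.27538017e+00, -1.46017873e-01]), 'qvel': array([-0.00018698, -0.00144078, -0.00057499, -0.00048577,  0.00054979,
        0.00170262]), 'joint_efforts': array([ 2.07680358e-03, -4.32413042e+01, -2.44994366e+01,  7.21827499e-02,
        5.22014173e-02, -4.99698365e-05]), 'tool_pos': array([0.20025018, 0.48489203, 0.22609366]), 'tool_rot': array([-3.14018756e+00, -2.21391692e-04,  2.74980172e+00]), 'contact_force': array([ 0.11492109, -0.29602952,  0.45979876]), 'torque': array([ 0.03051248, -0.03084371,  0.00416314]), 'grip_force': 0.0, 'opening': 0.09184636358610887}
```

View pics/top0b.png

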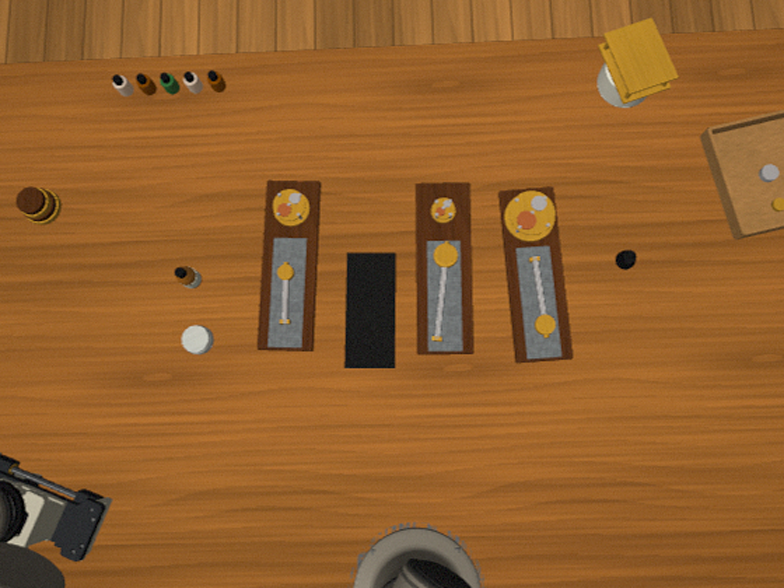

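The top view shows the left board (medium clock, about 290,270 in the enlarged picture) holding the short pendulum. The middle board (small clock, 443,300) holds the long one, and the right board (large clock, 540,300) holds the medium one. The mat is at 370,310. Plan: short→mat, medium→left board, long→right board, short→middle board.

```bash
cat > seg.py <<'E'
from h import *
def measure(im,m):
    hsv=cv2.cvtColor(im,cv2.COLOR_RGB2HSV);H,S,V=[hsv[...,i].astype(int) for i in range(3)]
    def blobs(mask,lo,hi,z):
        out=[]
        n,l,st,c=cv2.connectedComponentsWithStats(mask.astype(np.uint8))
        for i in range(1,n):
            if lo<st[i,4]<hi and 110<c[i][1]<270 and 170<c[i][0]<420:
                cs,_=cv2.findContours((l==i).astype(np.uint8),cv2.RETR_EXTERNAL,cv2.CHAIN_APPROX_NONE)
                P=np.array([w(m,p[0][0],p[0][1],z)[:2] for p in cs[0]],np.float32)
                r=cv2.minAreaRect(P);out.append((st[i,4],c[i].round(1),w(m,*c[i],z)[:2].round(4),np.round(r[0],4),np.round(r[1],4),round(r[2],2)))
        return out
    felt=(S<70)&(V>70)
    for b in blobs(cv2.morphologyEx(felt.astype(np.uint8),cv2.MORPH_CLOSE,np.ones((9,9))),1200,9000,.012):print('felt',*b)
    for b in blobs(V<40,1500,9000,.003):print('mat',*b)
    for b in blobs((S>150)&(V>170)&(H>18)&(H<30),15,900,.024):print('brass',*b)
if __name__=='__main__':
    im,m=snap('top','top1');measure(im,m)
E
python3 seg.py
```

```text
felt 1808 [205.  209.3] [0.5185 0.2157] [0.5219 0.216 ] [0.0617 0.1984] 86.98
felt 1732 [316.8 215.1] [ 0.4943 -0.0651] [ 0.506  -0.0668] [0.0617 0.198 ] 87.96
felt 1820 [383.9 214.5] [ 0.4903 -0.2314] [ 0.4889 -0.2321] [0.2002 0.0615] 2.41
mat 2792 [264.3 221.8] [0.483  0.0672] [0.4855 0.0678] [0.0855 0.2068] 88.45
brass 104 [202.  141.2] [0.6938 0.2211] [0.6921 0.2217] [0.0234 0.056 ] 38.34
brass 644 [377.8 154.4] [ 0.6419 -0.2238] [ 0.6431 -0.2244] [0.0852 0.089 ] 86.84
brass 201 [210.9 151.6] [0.6652 0.1983] [0.6641 0.1983] [0.0385 0.0635] 38.88
brass 111 [316.3 150.1] [ 0.6588 -0.0699] [ 0.6592 -0.0704] [0.0379 0.042 ] 87.77
brass 212 [317.8 181.8] [ 0.5765 -0.0703] [ 0.5762 -0.0708] [0.0394 0.0395] 42.2
brass 92 [203.  193.6] [0.5565 0.2183] [0.5563 0.2177] [0.0257 0.0267] 44.38
brass 149 [389.1 231.5] [ 0.4459 -0.2393] [ 0.4465 -0.2397] [0.0325 0.0316] 41.9
```

```bash
cat > plan.py <<'E'
from h import *
import sys
from scipy.spatial.transform import Rotation as Ro
def go(x,y,z,yawdeg):
    o=robot.observe();R=Ro.from_euler('xyz',o['tool_rot']);T=Ro.from_euler('xyz',[np.pi,0,np.radians(yawdeg)])
    print('at',o['tool_pos'].round(4),np.degrees(o['tool_rot'][2]).round(2),'shift',R.inv().apply(np.array([x,y,z])-o['tool_pos']).round(4),'turn',(R.inv()*T).as_rotvec().round(4),'t',round(o['time'],2))
if __name__=='__main__': go(*map(float,sys.argv[1:5]))
E
python3 - <<'E'
from h import *
m=np.load('pics/top1.npz')
for n,b,c,d in (('long',(317.8,181.8),(311.4,241.4),40),('med',(389.1,231.5),(382.1,185),35),('short',(203,193.6),(203.2,230),31)):
    B=w(m,*b,.024)[:2];C=w(m,*c,.023)[:2];v=C-B;L=np.linalg.norm(v)
    print(n,B,C,L,'bar angle(to bob)',np.degrees(np.arctan2(-v[1],-v[0])),'balance',B+v/L*d/1000)
from plan import go
go(.526,.2175,.15,180)
print({k:np.round(v,3) for k,v in robot.camera_model('wrist').items()})
E
```

```text
long [ 0.57661192 -0.07038253] [ 0.42777477 -0.04878042] 0.15039663799491396 bar angle(to bob) -8.25820238605454 balance [ 0.53702668 -0.06463716]
med [ 0.44593623 -0.2392612 ] [ 0.56295172 -0.22973028] 0.11740298901071425 bar angle(to bob) -175.34353657131382 balance [ 0.48082071 -0.23641986]
short [0.55660079 0.21835642] [0.46460064 0.21800351] 0.09200082585154733 bar angle(to bob) 0.21977951869222107 balance [0.52560101 0.21823751]
at [0.2003 0.4849 0.2261] 157.55 shift [-0.4032 -0.1227  0.0762] turn [-0.0012 -0.0004 -0.3918] t 0.1
{'fx': np.float64(312.417), 'fy': np.float64(312.417), 'cx': np.float64(280.883), 'cy': np.float64(209.704), 'R': array([[ 0.382,  0.924, -0.002],
       [ 0.882, -0.364,  0.3  ],
       [ 0.277, -0.116, -0.954]]), 't': array([-0.524, -0.037,  0.391])}
```

Emit:
arm_command(moves=[[[-0.05, -0.015, 0.0], [0, 0, -0.1], 0.09], [[-0.1, -0.03, 0.0], [0, 0, -0.2], 0.09], [[-0.145, -0.045, 0.0], [0, 0, -0.3], 0.09], [[-0.19, -0.06, 0.01], [0, 0, -0.392], 0.09], [[-0.23, -0.07, 0.03], [0, 0, -0.392], 0.09]], squeeze=40)

```text
time: 0.6
tool_pos: [0.3884, 0.3313, 0.1975]
tool_rot: [3.14, 0.003, -3.139]
contact_force: [-0.4, 1.3, 0.4]
opening: 0.0902
grip_force: 0.0
```

```bash
python3 plan.py .5256 .2182 .15 180
```

```text
at [0.3884 0.3313 0.1975] -179.87 shift [-0.1368 -0.1134  0.0477] turn [0.0014 0.0027 0.0022] t 0.6
```

Emit:
arm_command(moves=[[[-0.035, -0.03, 0.01], [0, 0, 0], 0.09], [[-0.07, -0.06, 0.02], [0, 0, 0], 0.09], [[-0.105, -0.09, 0.035], [0, 0, 0], 0.09], [[-0.137, -0.113, 0.048], [0, 0, 0], 0.09], [[-0.137, -0.113, 0.048], [0, 0, 0], 0.09]])

```text
time: 1.1
tool_pos: [0.5257, 0.2162, 0.1462]
tool_rot: [-3.14, -0.002, 3.137]
contact_force: [-0.4, 0.6, -0.5]
opening: 0.0899
grip_force: 0.0
```

```bash
python3 - <<'E'
from h import *
from plan import go
snap('wrist','w1');go(.5256,.2182,.15,180)
E
```

```text
at [0.524  0.2178 0.147 ] 179.8 shift [-0.0016  0.0004 -0.003 ] turn [-0.0007 -0.0028 -0.0034] t 1.15
```

View pics/w1.png

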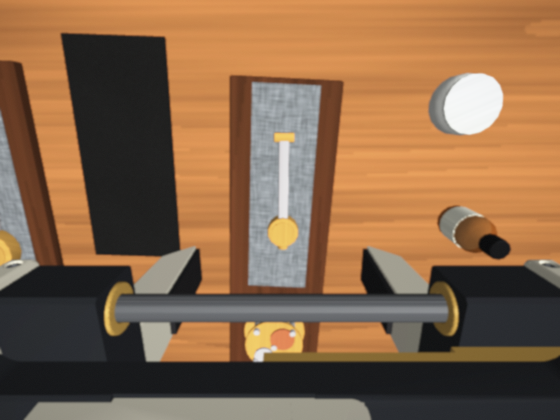

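The wrist view shows the short pendulum's bob at (283,232) and its cross-piece at (285,137). Felt corners are near (251,82), (321,85), (305,287) and (248,285).

```bash
cat > bar.py <<'E'
from h import *
def bar(n,b,c,d,zt=.026):
    m=np.load(f'pics/{n}.npz');B=w(m,*b,zt)[:2];C=w(m,*c,zt-.002)[:2];v=C-B;L=np.linalg.norm(v)
    print(n,B.round(4),C.round(4),'L',L.round(4),'ang to bob',np.degrees(np.arctan2(-v[1],-v[0])).round(2),'balance',(B+v/L*d).round(4))
    return B+v/L*d
E
python3 - <<'E'
from bar import *
bar('w1',(283,232),(285,137),.031)
m=np.load('pics/w1.npz')
print([w(m,u,v,.012)[:2].round(4) for u,v in ((251,82),(321,85),(305,287),(248,285))])
E
```

```text
w1 [0.553  0.2179] [0.4648 0.2199] L 0.0882 ang to bob -1.31 balance [0.522  0.2186]
[array([0.419 , 0.1906]), array([0.4217, 0.2513]), array([0.6211, 0.241 ]), array([0.6185, 0.1807])]
```

Emit:
arm_command(moves=[[[0.001, 0.0, 0.03], [0, 0, 0.02], 0.06], [[0.001, 0.0, 0.06], [0, 0, 0.02], 0.06], [[0.001, 0.0, 0.09], [0, 0, 0.02], 0.06], [[0.001, 0.0, 0.115], [0, 0, 0.02], 0.06], [[0.001, 0.0, 0.115], [0, 0, 0.02], 0.06]])

```text
time: 1.65
tool_pos: [0.5191, 0.2201, 0.0309]
tool_rot: [-3.14, -0.007, 3.123]
contact_force: [0.5, -0.0, 0.9]
opening: 0.0606
grip_force: 0.0
```

```bash
python3 plan.py .5225 .2186 .015 178.7
```

```text
at [0.5191 0.2201 0.0309] 178.93 shift [-0.0035 -0.0014  0.0159] turn [-0.0017 -0.0067  0.0041] t 1.65
```

Emit:
arm_command(moves=[[[-0.001, -0.001, 0.005], [0, 0, 0], 0.06], [[-0.001, -0.001, 0.01], [0, 0, 0], 0.06], [[-0.001, -0.001, 0.016], [0, 0, 0], 0.06], [[-0.001, -0.001, 0.016], [0, 0, 0], 0.06], [[-0.001, -0.001, 0.016], [0, 0, 0], 0.06]])

```text
time: 2.15
tool_pos: [0.5234, 0.2188, 0.018]
tool_rot: [3.141, 0.0, 3.122]
contact_force: [-0.4, -0.1, -0.1]
opening: 0.0596
grip_force: 0.0
```

```bash
python3 plan.py .5225 .2186 .015 178.7
```

```text
at [0.5234 0.2188 0.018 ] 178.86 shift [ 0.0009 -0.0002  0.003 ] turn [0.0002 0.0004 0.0028] t 2.15
```

Emit:
arm_command(moves=[[[0.001, 0, 0.0025], [0, 0, 0], 0.03], [[0.001, 0, 0.0025], [0, 0, 0], 0.005], [[0.001, 0, 0.0025], [0, 0, 0], 0.005], [[0.001, 0, 0.0025], [0, 0, 0], 0.005], [[0.001, 0, 0.0025], [0, 0, 0], 0.005]], squeeze=40)

```text
time: 2.65
tool_pos: [0.5224, 0.2188, 0.0153]
tool_rot: [3.141, 0.0, 3.122]
contact_force: [-0.6, 0.3, -0.5]
opening: 0.0244
grip_force: 0.0
```

Emit:
arm_command(moves=[[[0, 0, 0], [0, 0, 0], 0.005], [[0, 0, 0], [0, 0, 0], 0.005], [[0, 0, -0.003], [0, 0, 0], 0.005], [[0, 0, -0.008], [0, 0, 0], 0.005], [[0, 0, -0.015], [0, 0, 0], 0.005]])

```text
time: 3.15
tool_pos: [0.5221, 0.2187, 0.0305]
tool_rot: [-3.142, -0.001, 3.122]
contact_force: [0.0, -0.8, -0.8]
opening: 0.0083
grip_force: 40.0
```

```bash
python3 - <<'E'
from h import *
snap('wrist','w2');print(robot.observe())
E
```

```text
{'time': 3.2, 'qpos': array([ 2.61348104e-01,  6.36344325e-01,  1.63440032e+00,  1.04618311e-04,
        8.69070637e-01, -1.28978119e+00]), 'qvel': array([ 0.00017204,  0.00385822, -0.00650894,  0.00160879, -0.03438594,
       -0.00133029]), 'joint_efforts': array([-1.25333215e-01, -4.82273948e+01, -1.68049908e+01, -1.11653953e-02,
        6.94710645e-02,  1.04712474e-04]), 'tool_pos': array([0.52294844, 0.21898255, 0.03184603]), 'tool_rot': array([3.14102285e+00, 1.68545667e-03, 3.12185767e+00]), 'contact_force': array([1.3583234 , 0.04698498, 0.2704723 ]), 'torque': array([0.02866361, 0.02518925, 0.00472661]), 'grip_force': 39.99964714050293, 'opening': 0.008095798155702341}
```

View pics/w2.png

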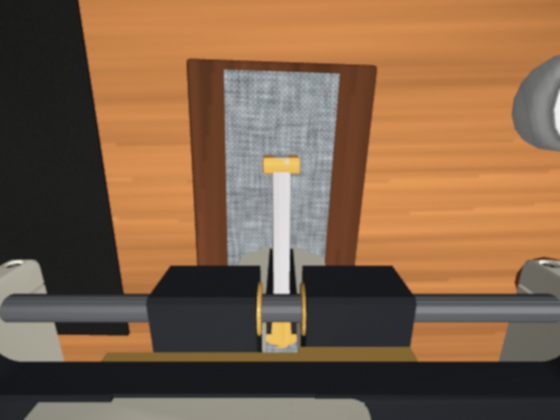

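Held at 8 mm opening, cross-piece at (281,165), hanging level. Carrying it to the mat.

Emit:
arm_command(moves=[[[0, 0, -0.012], [0, 0, 0], 0.005], [[0.002, -0.01, -0.025], [0, 0, 0], 0.005], [[0.007, -0.03, -0.035], [0, 0, 0], 0.005], [[0.013, -0.055, -0.035], [0, 0, 0], 0.005], [[0.019, -0.08, -0.035], [0, 0, 0], 0.005]])

```text
time: 3.7
tool_pos: [0.5017, 0.138, 0.0667]
tool_rot: [3.141, 0.002, 3.122]
contact_force: [-0.1, -0.5, -1.5]
opening: 0.0085
grip_force: 40.0
```

Emit:
arm_command(moves=[[[0.006, -0.025, 0], [0, 0, 0], 0.005], [[0.01, -0.047, 0], [0, 0, 0], 0.005], [[0.014, -0.064, 0], [0, 0, 0], 0.005], [[0.016, -0.071, 0.0], [0, 0, 0], 0.005], [[0.016, -0.071, 0.0], [0, 0, 0], 0.005]])

```text
time: 4.2
tool_pos: [0.4843, 0.0676, 0.066]
tool_rot: [3.142, 0.001, 3.12]
contact_force: [0.5, 0.3, -2.2]
opening: 0.0082
grip_force: 40.0
```

```bash
python3 plan.py .491 .068 .0065 178.5
```

```text
at [0.4843 0.0676 0.066 ] 178.77 shift [-0.0066  0.0005  0.0595] turn [0.0001 0.0008 0.0047] t 4.2
```

Emit:
arm_command(moves=[[[-0.002, 0, 0.01], [0, 0, 0], 0.005], [[-0.004, 0, 0.022], [0, 0, 0], 0.005], [[-0.006, 0, 0.035], [0, 0, 0], 0.005], [[-0.006, 0, 0.046], [0, 0, 0], 0.005], [[-0.006, 0, 0.05], [0, 0, 0], 0.005]])

```text
time: 4.7
tool_pos: [0.4892, 0.0687, 0.0132]
tool_rot: [3.142, -0.003, 3.122]
contact_force: [0.3, 0.9, -0.7]
opening: 0.0084
grip_force: 40.0
```

Emit:
arm_command(moves=[[[0, 0, 0.001], [0, 0, 0], 0.005], [[0, 0, 0.003], [0, 0, 0], 0.005], [[0, 0, 0.005], [0, 0, 0], 0.005], [[0, 0, 0.007], [0, 0, 0], 0.005], [[0, 0, 0.008], [0, 0, 0], 0.005]])

```text
time: 5.2
tool_pos: [0.4904, 0.0684, 0.0073]
tool_rot: [3.142, 0.0, 3.122]
contact_force: [-0.6, 0.2, -0.2]
opening: 0.0082
grip_force: 40.0
```

Emit:
arm_command(moves=[[[0, 0, 0.0005], [0, 0, 0], 0.005], [[0, 0, 0.001], [0, 0, 0], 0.005], [[0, 0, 0.001], [0, 0, 0], 0.005], [[0, 0, 0.001], [0, 0, 0], 0.005], [[0, 0, 0.001], [0, 0, 0], 0.005]])

```text
time: 5.7
tool_pos: [0.4903, 0.0684, 0.0063]
tool_rot: [3.142, 0.0, 3.122]
contact_force: [-0.7, 0.3, -1.4]
opening: 0.0085
grip_force: 40.0
```

Emit:
arm_command(moves=[[[0, 0, 0.0004], [0, 0, 0], 0.005], [[0, 0, 0.0004], [0, 0, 0], 0.02], [[0, 0, 0.0004], [0, 0, 0], 0.06], [[0, 0, 0.0004], [0, 0, 0], 0.06], [[0, 0, 0.0004], [0, 0, 0], 0.06]])

```text
time: 6.2
tool_pos: [0.4904, 0.0684, 0.0058]
tool_rot: [3.142, 0.0, 3.122]
contact_force: [-0.9, 0.0, -0.3]
opening: 0.0361
grip_force: 0.0
```

Emit:
arm_command(moves=[[[0, 0, 0], [0, 0, 0], 0.06], [[0, 0, -0.02], [0, 0, 0], 0.06], [[0, 0, -0.06], [0, 0, 0], 0.06], [[0, 0, -0.105], [0, 0, 0], 0.06], [[0, -0.02, -0.14], [0, 0, 0], 0.06]])

```text
time: 6.7
tool_pos: [0.4902, 0.0495, 0.1481]
tool_rot: [3.141, 0.002, 3.124]
contact_force: [1.0, -0.7, -0.5]
opening: 0.0604
grip_force: 0.0
```

Emit:
arm_command(moves=[[[0, -0.045, 0], [0, 0, -0.03], 0.06], [[0, -0.09, 0], [0, 0, -0.06], 0.06], [[0.001, -0.135, 0], [0, 0, -0.1], 0.06], [[0.002, -0.18, 0], [0, 0, -0.103], 0.06], [[0.003, -0.22, 0], [0, 0, -0.103], 0.06]])

```text
time: 7.2
tool_pos: [0.4821, -0.1736, 0.1459]
tool_rot: [-3.141, 0.0, -3.059]
contact_force: [0.3, 0.1, 0.6]
opening: 0.0601
grip_force: 0.0
```

```bash
python3 plan.py .481 -.2364 .15 184.66
```

```text
at [ 0.4821 -0.1736  0.1459] -175.25 shift [ 0.0063 -0.0625 -0.0041] turn [-0.0002  0.0002  0.0015] t 7.2
```

Emit:
arm_command(moves=[[[0.002, -0.025, 0], [0, 0, 0], 0.06], [[0.004, -0.05, 0], [0, 0, 0], 0.06], [[0.006, -0.0625, 0], [0, 0, 0], 0.06], [[0.006, -0.0625, 0], [0, 0, 0], 0.06], [[0.006, -0.0625, 0], [0, 0, 0], 0.06]])

```text
time: 7.7
tool_pos: [0.4816, -0.2334, 0.1456]
tool_rot: [3.141, -0.0, -3.058]
contact_force: [0.8, 0.1, 0.1]
opening: 0.0601
grip_force: 0.0
```

```bash
python3 - <<'E'
from h import *
snap('wrist','w3')
snap('top','top2')
E
```

```text
(no output)
```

View pics/w3.png

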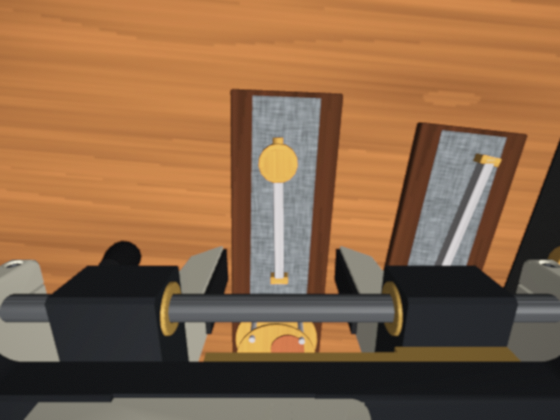

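View pics/top2.png

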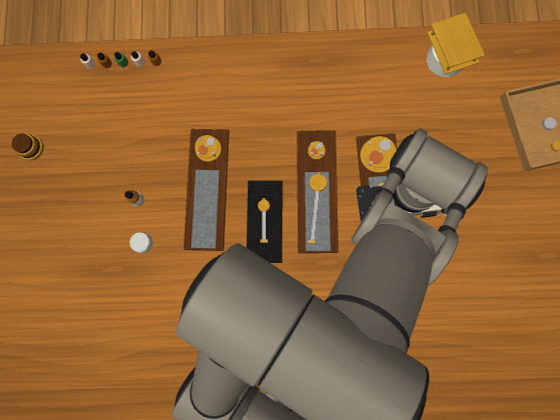

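The short pendulum lies well on the mat (bob at 264,204 in the top view). In the wrist view the medium bob is at (278,163) and its cross-piece at (279,280).

```bash
python3 - <<'E'
from bar import *
bar('w3',(278,163),(279,280),.035)
m=np.load('pics/w3.npz');print([w(m,u,v,.012)[:2].round(4) for u,v in ((252,95),(321,97))])
from seg import measure
d=np.load('pics/top2.npz');measure(d['im'],d)
bar('top2',(264,204.5),(264,240),.031,.017)
from plan import go
go(.4808,-.2364,.015,184.6)
E
```

```text
w3 [ 0.4436 -0.239 ] [ 0.5614 -0.2285] L 0.1183 ang to bob -174.94 balance [ 0.4784 -0.2359]
[array([ 0.3883, -0.2664]), array([ 0.3849, -0.206 ])]
felt 1886 [204.9 208.8] [0.5199 0.216 ] [0.5219 0.2159] [0.0615 0.1984] 86.9
felt 1714 [317.  214.9] [ 0.4949 -0.0655] [ 0.5061 -0.0665] [0.0616 0.198 ] 88.22
mat 2270 [265.2 219.7] [0.4884 0.0648] [0.4855 0.0678] [0.0855 0.2068] 88.45
brass 327 [208.  148.3] [0.6742 0.2055] [0.6765 0.2069] [0.0642 0.0667] 89.69
brass 620 [376.8 154. ] [ 0.6428 -0.2213] [ 0.6457 -0.2215] [0.079  0.0936] 65.95
brass 126 [316.3 150.4] [ 0.6582 -0.0699] [ 0.6591 -0.0703] [0.0418 0.042 ] 43.95
brass 218 [317.8 181.8] [ 0.5766 -0.0705] [ 0.5756 -0.0703] [0.0393 0.0413] 43.48
brass 95 [263.3 204.8] [0.5228 0.0672] [0.523  0.0675] [0.0251 0.0266] 43.9
top2 [0.5248 0.0661] [0.4358 0.0681] L 0.0891 ang to bob -1.3 balance [0.4938 0.0668]
at [ 0.4818 -0.233   0.1458] -175.17 shift [ 0.0013 -0.0034  0.1308] turn [ 0.0006 -0.0002  0.0041] t 7.8
```

Emit:
arm_command(moves=[[[0.003, -0.003, 0.03], [0, 0, 0], 0.06], [[0.003, -0.003, 0.06], [0, 0, 0], 0.06], [[0.003, -0.003, 0.09], [0, 0, 0], 0.06], [[0.003, -0.003, 0.11], [0, 0, 0], 0.06], [[0.003, -0.003, 0.115], [0, 0, 0], 0.06]])

```text
time: 8.3
tool_pos: [0.478, -0.2356, 0.0288]
tool_rot: [3.139, -0.003, -3.057]
contact_force: [-1.1, 0.3, 0.5]
opening: 0.0597
grip_force: 0.0
```

Emit:
arm_command(moves=[[[0, 0, 0.004], [0, 0, 0], 0.06], [[0, 0, 0.008], [0, 0, 0], 0.06], [[0, 0, 0.011], [0, 0, 0], 0.06], [[0, 0, 0.013], [0, 0, 0], 0.05], [[0, 0, 0.013], [0, 0, 0], 0.04]])

```text
time: 8.8
tool_pos: [0.4792, -0.2376, 0.018]
tool_rot: [-3.141, 0.0, -3.058]
contact_force: [0.8, -0.1, 0.3]
opening: 0.0481
grip_force: 0.0
```

```bash
python3 plan.py .4788 -.236 .015 184.9
```

```text
at [ 0.4792 -0.2376  0.018 ] -175.23 shift [0.0002 0.0017 0.003 ] turn [-0.0002  0.0004 -0.0024] t 8.8
```

Emit:
arm_command(moves=[[[0, 0.0017, 0.003], [0, 0, 0], 0.03], [[0, 0.0017, 0.003], [0, 0, 0], 0.005], [[0, 0.0017, 0.003], [0, 0, 0], 0.005], [[0, 0.0017, 0.003], [0, 0, 0], 0.005], [[0, 0.0017, 0.003], [0, 0, 0], 0.005]], squeeze=50)

```text
time: 9.3
tool_pos: [0.479, -0.2359, 0.0149]
tool_rot: [-3.141, 0.0, -3.058]
contact_force: [0.3, 0.8, -0.6]
opening: 0.0087
grip_force: 11.0
```

Emit:
arm_command(moves=[[[0, 0, 0], [0, 0, 0], 0.005], [[0, 0, 0], [0, 0, 0], 0.005], [[0, 0, -0.003], [0, 0, 0], 0.005], [[0, 0, -0.008], [0, 0, 0], 0.005], [[0, 0, -0.015], [0, 0, 0], 0.005]])

```text
time: 9.8
tool_pos: [0.4786, -0.2356, 0.0299]
tool_rot: [3.141, -0.001, -3.058]
contact_force: [-1.2, -0.7, -1.6]
opening: 0.0085
grip_force: 50.0
```

```bash
python3 - <<'E'
from h import *
from plan import go
snap('wrist','w4'); go(.505,.2168,.08,177)
E
```

```text
at [ 0.4794 -0.2361  0.0313] -175.23 shift [-0.0633  0.4492 -0.049 ] turn [-0.0007  0.0011  0.1356] t 9.85
```

View pics/w4.png

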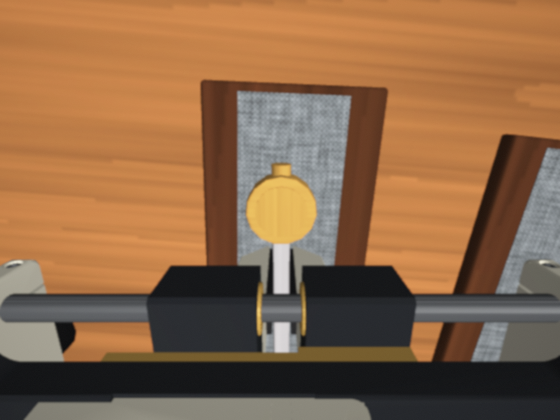

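Medium held, its bob at (281,210), level. Carrying it across to the left board.

Emit:
arm_command(moves=[[[0, 0, -0.012], [0, 0, 0], 0.005], [[0, 0, -0.03], [0, 0, 0], 0.005], [[0, 0.01, -0.045], [0, 0, 0], 0.005], [[-0.004, 0.03, -0.055], [0, 0, 0.02], 0.005], [[-0.008, 0.06, -0.055], [0, 0, 0.04], 0.005]])

```text
time: 10.35
tool_pos: [0.483, -0.1757, 0.0872]
tool_rot: [-3.139, 0.004, -3.101]
contact_force: [0.6, 0.3, -3.3]
opening: 0.0084
grip_force: 50.0
```

Emit:
arm_command(moves=[[[-0.004, 0.037, 0], [0, 0, 0.02], 0.005], [[-0.007, 0.075, 0], [0, 0, 0.04], 0.005], [[-0.01, 0.113, 0], [0, 0, 0.06], 0.005], [[-0.014, 0.151, 0], [0, 0, 0.08], 0.005], [[-0.018, 0.189, 0], [0, 0, 0.095], 0.005]])

```text
time: 10.85
tool_pos: [0.4913, 0.0163, 0.0857]
tool_rot: [3.141, 0.001, 3.089]
contact_force: [0.8, -0.5, -1.8]
opening: 0.0085
grip_force: 50.0
```

Emit:
arm_command(moves=[[[0, 0.037, 0], [0, 0, 0], 0.005], [[0, 0.075, 0], [0, 0, 0], 0.005], [[0, 0.112, 0], [0, 0, 0], 0.005], [[0, 0.14, 0], [0, 0, 0], 0.005], [[0, 0.155, 0], [0, 0, 0], 0.005]])

```text
time: 11.35
tool_pos: [0.4992, 0.1716, 0.0856]
tool_rot: [3.141, 0.001, 3.092]
contact_force: [0.3, -0.5, -1.6]
opening: 0.0084
grip_force: 50.0
```

```bash
python3 plan.py .505 .2168 .03 177
```

```text
at [0.4992 0.1716 0.0856] 177.17 shift [-0.0035  0.0454  0.0556] turn [0.0006 0.0007 0.003 ] t 11.35
```

Emit:
arm_command(moves=[[[-0.001, 0.015, 0], [0, 0, 0], 0.005], [[-0.003, 0.035, 0.01], [0, 0, 0], 0.005], [[-0.0035, 0.0454, 0.025], [0, 0, 0], 0.005], [[-0.0035, 0.0454, 0.045], [0, 0, 0], 0.005], [[-0.0035, 0.0454, 0.055], [0, 0, 0], 0.005]])

```text
time: 11.85
tool_pos: [0.5043, 0.2135, 0.0277]
tool_rot: [-3.14, -0.003, 3.09]
contact_force: [-0.4, 0.4, -2.3]
opening: 0.0081
grip_force: 50.0
```

```bash
python3 - <<'E'
from h import *
from plan import go
snap('wrist','w5'); go(.505,.2168,.0155,177)
E
```

```text
at [0.5038 0.2132 0.0267] 177.0 shift [-0.0011  0.0037  0.0112] turn [-0.0017 -0.0049  0.    ] t 11.9
```

View pics/w5.png

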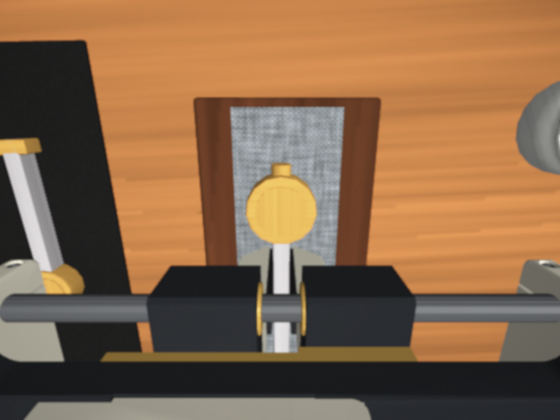

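```bash
python3 - <<'E'
from bar import *
m=np.load('pics/w5.npz')
a,b=[w(m,u,107,.012)[:2] for u in (231,344)];print(a,b,(a+b)/2,'centre',(a+b)/2+.1*np.array([.9986,-.052]))
print('bob',w(m,282,210,.0237+.014))
E
python3 plan.py .505 .2168 .0155 177
```

```text
[0.41882011 0.19172588] [0.42193074 0.25116136] [0.42037542 0.22144362] centre [0.52023542 0.21624362]
bob [0.46896729 0.21601362 0.0377    ]
at [0.5038 0.2132 0.0267] 177.0 shift [-0.0011  0.0037  0.0112] turn [-0.0017 -0.0049  0.    ] t 11.9
```

Emit:
arm_command(moves=[[[-0.001, 0.003, 0.002], [0, 0, 0], 0.005], [[-0.001, 0.003, 0.005], [0, 0, 0], 0.005], [[-0.001, 0.003, 0.008], [0, 0, 0], 0.005], [[-0.001, 0.003, 0.01], [0, 0, 0], 0.005], [[-0.001, 0.003, 0.01], [0, 0, 0], 0.005]])

```text
time: 12.4
tool_pos: [0.5067, 0.217, 0.0198]
tool_rot: [3.142, -0.0, 3.09]
contact_force: [-0.3, -0.0, -2.0]
opening: 0.0083
grip_force: 50.0
```

```bash
python3 plan.py .505 .2168 .015 177
```

```text
at [0.5067 0.217  0.0198] 177.02 shift [ 0.0017 -0.0003  0.0048] turn [ 0.0001 -0.      0.0004] t 12.4
```

Emit:
arm_command(moves=[[[0.001, 0, 0.0015], [0, 0, 0], 0.005], [[0.001, 0, 0.003], [0, 0, 0], 0.005], [[0.001, 0, 0.0045], [0, 0, 0], 0.005], [[0.001, 0, 0.005], [0, 0, 0], 0.005], [[0.001, 0, 0.005], [0, 0, 0], 0.005]])

```text
time: 12.9
tool_pos: [0.5057, 0.2171, 0.0149]
tool_rot: [3.142, -0.0, 3.09]
contact_force: [-0.7, -0.7, -1.8]
opening: 0.0084
grip_force: 50.0
```

Emit:
arm_command(moves=[[[0, 0, 0], [0, 0, 0], 0.02], [[0, 0, 0], [0, 0, 0], 0.06], [[0, 0, 0], [0, 0, 0], 0.06], [[0, 0, 0], [0, 0, 0], 0.06], [[0, 0, 0], [0, 0, 0], 0.06]])

```text
time: 13.4
tool_pos: [0.5058, 0.2172, 0.0149]
tool_rot: [3.141, 0.0, 3.09]
contact_force: [-0.2, 0.6, -0.5]
opening: 0.0439
grip_force: 0.0
```

Emit:
arm_command(moves=[[[0, 0, -0.01], [0, 0, 0], 0.06], [[0, 0, -0.03], [0, 0, 0], 0.06], [[0, 0, -0.07], [0, 0, 0], 0.06], [[0, 0, -0.11], [0, 0, 0], 0.06], [[0, -0.02, -0.13], [0, 0, 0], 0.06]])

```text
time: 13.9
tool_pos: [0.5062, 0.1988, 0.1491]
tool_rot: [3.139, 0.006, 3.092]
contact_force: [0.2, -1.2, 0.1]
opening: 0.0602
grip_force: 0.0
```

Emit:
arm_command(moves=[[[-0.006, -0.04, 0], [0, 0, 0.02], 0.06], [[-0.013, -0.085, 0], [0, 0, 0.04], 0.06], [[-0.02, -0.13, 0], [0, 0, 0.06], 0.06], [[-0.027, -0.175, 0], [0, 0, 0.08], 0.06], [[-0.033, -0.21, 0], [0, 0, 0.093], 0.06]])

```text
time: 14.4
tool_pos: [0.5269, -0.0167, 0.1458]
tool_rot: [-3.141, 0.001, 2.995]
contact_force: [0.9, -0.4, 0.6]
opening: 0.0601
grip_force: 0.0
```

```bash
python3 plan.py .5345 -.0645 .15 171.7
```

```text
at [ 0.5269 -0.0167  0.1458] 171.61 shift [-0.0145 -0.0462 -0.0042] turn [-0.0002  0.0012 -0.0016] t 14.4
```

Emit:
arm_command(moves=[[[-0.005, -0.02, 0], [0, 0, 0], 0.06], [[-0.011, -0.038, 0], [0, 0, 0], 0.06], [[-0.0145, -0.046, 0], [0, 0, 0], 0.06], [[-0.0145, -0.046, 0], [0, 0, 0], 0.06], [[-0.0145, -0.046, 0], [0, 0, 0], 0.06]])

```text
time: 14.9
tool_pos: [0.5344, -0.0612, 0.145]
tool_rot: [3.141, -0.0, 2.997]
contact_force: [0.3, -0.7, 0.3]
opening: 0.0598
grip_force: 0.0
```

```bash
python3 - <<'E'
from h import *
snap('wrist','w6')
E
```

```text
(no output)
```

View pics/w6.png

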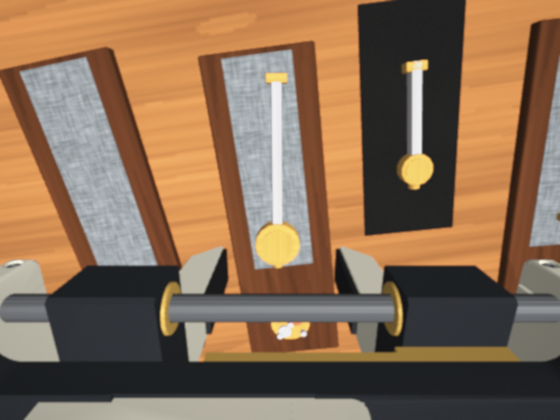

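The wrist view shows the long bob at (278,244) and cross-piece at (276,77). The short bob is at (415,169), cross-piece (416,66). Middle felt corners are (223,62), (292,50), (313,263) and (255,270).

```bash
python3 - <<'E'
from bar import *
p=bar('w6',(278,244),(276,77),.040)
bar('w6',(415,169),(416,66),.031,.017)
m=np.load('pics/w6.npz');P=np.array([w(m,u,v,.012)[:2] for u,v in ((223,62),(292,50),(313,263),(255,270))]);print(P.round(4),P.mean(0))
d=(P[2]+P[3]-P[0]-P[1]);print(np.degrees(np.arctan2(d[1],d[0])))
from plan import go
go(p[0],p[1],.03,171.7)
E
```

```text
w6 [ 0.573  -0.0696] [ 0.4259 -0.0494] L 0.1485 ang to bob -7.82 balance [ 0.5334 -0.0642]
w6 [0.5211 0.0654] [0.4336 0.0685] L 0.0875 ang to bob -2.04 balance [0.4901 0.0665]
[[ 0.4066 -0.0921]
 [ 0.406  -0.033 ]
 [ 0.6053 -0.0381]
 [ 0.6046 -0.0986]] [ 0.50562588 -0.06543983]
-1.6685147791744779
at [ 0.5343 -0.0609  0.1449] 171.75 shift [ 0.0004 -0.0034  0.1149] turn [ 0.0004 -0.0002  0.0008] t 14.95
```

Emit:
arm_command(moves=[[[0, -0.003, 0.03], [0, 0, 0], 0.06], [[0, -0.003, 0.06], [0, 0, 0], 0.06], [[0, -0.003, 0.09], [0, 0, 0], 0.06], [[0, -0.003, 0.11], [0, 0, 0], 0.06], [[0, -0.003, 0.115], [0, 0, 0], 0.06]])

```text
time: 15.45
tool_pos: [0.5325, -0.0634, 0.0277]
tool_rot: [3.141, -0.005, 2.998]
contact_force: [0.1, 0.2, 0.0]
opening: 0.0601
grip_force: 0.0
```

Emit:
arm_command(moves=[[[0, 0, 0.004], [0, 0, 0], 0.06], [[0, 0, 0.008], [0, 0, 0], 0.06], [[0, 0, 0.011], [0, 0, 0], 0.06], [[0, 0, 0.012], [0, 0, 0], 0.05], [[0, 0, 0.012], [0, 0, 0], 0.04]])

```text
time: 15.95
tool_pos: [0.5343, -0.0649, 0.0182]
tool_rot: [3.142, 0.001, 2.997]
contact_force: [-0.7, 0.7, -0.2]
opening: 0.0483
grip_force: 0.0
```

```bash
python3 plan.py .5335 -.0642 .015 172
```

```text
at [ 0.5343 -0.0649  0.0182] 171.7 shift [0.0009 0.0006 0.0032] turn [-0.      0.0007 -0.0052] t 15.95
```

Emit:
arm_command(moves=[[[0.001, 0.0006, 0.003], [0, 0, -0.005], 0.03], [[0.001, 0.0006, 0.003], [0, 0, -0.005], 0.005], [[0.001, 0.0006, 0.003], [0, 0, -0.005], 0.005], [[0.001, 0.0006, 0.003], [0, 0, -0.005], 0.005], [[0.001, 0.0006, 0.003], [0, 0, -0.005], 0.005]], squeeze=58)

```text
time: 16.45
tool_pos: [0.5333, -0.0642, 0.0149]
tool_rot: [-3.142, 0.0, 3.002]
contact_force: [0.9, 1.3, -0.4]
opening: 0.0091
grip_force: 10.6
```

Emit:
arm_command(moves=[[[0, 0, 0], [0, 0, 0], 0.005], [[0, 0, 0], [0, 0, 0], 0.005], [[0, 0, -0.003], [0, 0, 0], 0.005], [[0, 0, -0.008], [0, 0, 0], 0.005], [[0, 0, -0.015], [0, 0, 0], 0.005]])

```text
time: 16.95
tool_pos: [0.5328, -0.064, 0.0299]
tool_rot: [3.141, -0.001, 3.002]
contact_force: [-0.6, 0.4, -3.1]
opening: 0.0085
grip_force: 58.0
```

```bash
python3 - <<'E'
from h import *
from plan import go
snap('wrist','w7'); go(.511,-.2304,.08,182.6)
E
```

```text
at [ 0.5337 -0.0642  0.0312] 171.99 shift [-0.0008 -0.1678 -0.0487] turn [-0.0002  0.0013 -0.1851] t 17.0
```

View pics/w7.png

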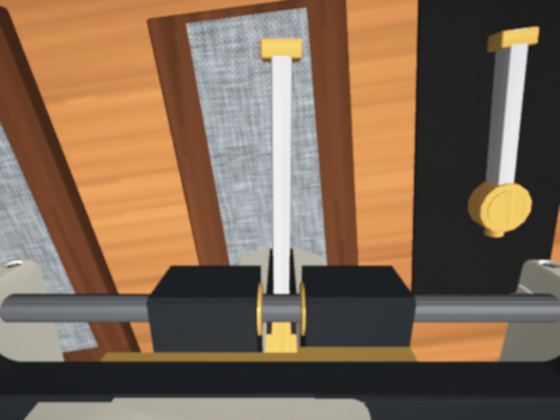

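Long held, its cross-piece at (281,48), level. Carrying it to the right board.

Emit:
arm_command(moves=[[[0, 0, -0.012], [0, 0, 0], 0.005], [[0, 0, -0.03], [0, 0, 0], 0.005], [[0, -0.01, -0.045], [0, 0, -0.01], 0.005], [[0, -0.03, -0.05], [0, 0, -0.04], 0.005], [[0, -0.055, -0.05], [0, 0, -0.07], 0.005]])

```text
time: 17.5
tool_pos: [0.5262, -0.1187, 0.0818]
tool_rot: [-3.141, 0.003, 3.075]
contact_force: [0.1, -0.4, -2.9]
opening: 0.0077
grip_force: 58.0
```

Emit:
arm_command(moves=[[[0.003, -0.03, 0], [0, 0, -0.04], 0.005], [[0.006, -0.06, 0], [0, 0, -0.075], 0.005], [[0.007, -0.085, 0], [0, 0, -0.105], 0.005], [[0.007, -0.103, 0], [0, 0, -0.115], 0.005], [[0.007, -0.11, 0], [0, 0, -0.115], 0.005]])

```text
time: 18.0
tool_pos: [0.5108, -0.2296, 0.0806]
tool_rot: [-3.141, 0.001, -3.098]
contact_force: [-0.3, -0.1, -2.2]
opening: 0.0081
grip_force: 58.0
```

```bash
python3 plan.py .511 -.2304 .03 182.6
```

```text
at [ 0.5108 -0.2296  0.0806] -177.51 shift [-0.0001 -0.0008  0.0506] turn [-0.0008  0.0009 -0.0019] t 18.0
```

Emit:
arm_command(moves=[[[0, -0.001, 0.01], [0, 0, 0], 0.005], [[0, -0.001, 0.022], [0, 0, 0], 0.005], [[0, -0.001, 0.036], [0, 0, 0], 0.005], [[0, -0.001, 0.046], [0, 0, 0], 0.005], [[0, -0.001, 0.05], [0, 0, 0], 0.005]])

```text
time: 18.5
tool_pos: [0.5101, -0.2274, 0.028]
tool_rot: [3.14, -0.003, -3.095]
contact_force: [-1.0, -0.2, -2.3]
opening: 0.0084
grip_force: 58.0
```

```bash
python3 - <<'E'
from h import *
from plan import go
snap('wrist','w8'); go(.511,-.2304,.015,182.6)
E
```

```text
at [ 0.5102 -0.2276  0.028 ] -177.36 shift [-0.0007 -0.0029  0.013 ] turn [ 0.0019 -0.0024  0.0006] t 18.55
```

View pics/w8.png

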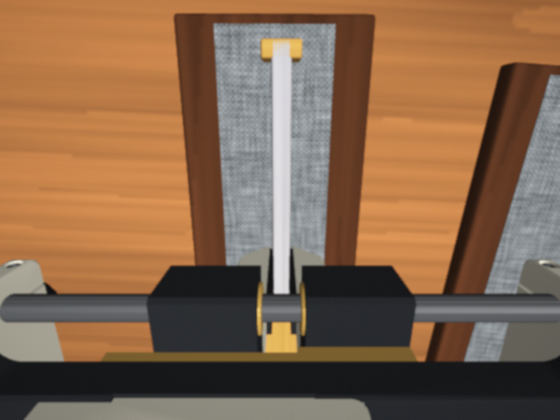

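The bar is centred on the felt to within a few mm (felt columns 215–335, bar at 281). Lowering it.

Emit:
arm_command(moves=[[[-0.001, -0.003, 0.002], [0, 0, 0], 0.005], [[-0.001, -0.003, 0.005], [0, 0, 0], 0.005], [[-0.001, -0.003, 0.008], [0, 0, 0], 0.005], [[-0.001, -0.003, 0.009], [0, 0, 0], 0.005], [[-0.001, -0.003, 0.009], [0, 0, 0], 0.005]])

```text
time: 19.05
tool_pos: [0.512, -0.2317, 0.0208]
tool_rot: [3.141, -0.0, -3.096]
contact_force: [-0.1, -0.2, -3.7]
opening: 0.0082
grip_force: 58.0
```

```bash
python3 - <<'E'
from h import *
m=np.load('pics/w8.npz')
print(w(m,215,24,.012),w(m,335,24,.012),'cross end',w(m,281,40,.0375))
from plan import go
go(.511,-.2304,.0149,182.6)
E
```

```text
[ 0.38880401 -0.26516098  0.012     ] [ 0.38608627 -0.20635526  0.012     ] cross end [ 0.39936768 -0.23232347  0.0375    ]
at [ 0.512  -0.2317  0.0208] -177.42 shift [0.0009 0.0014 0.0059] turn [ 0.0001 -0.     -0.0003] t 19.05
```

Emit:
arm_command(moves=[[[0.001, 0.001, 0.0015], [0, 0, 0], 0.005], [[0.001, 0.001, 0.003], [0, 0, 0], 0.005], [[0.001, 0.001, 0.005], [0, 0, 0], 0.005], [[0.001, 0.001, 0.006], [0, 0, 0], 0.005], [[0.001, 0.001, 0.006], [0, 0, 0], 0.005]])

```text
time: 19.55
tool_pos: [0.5109, -0.2307, 0.0149]
tool_rot: [3.141, -0.0, -3.096]
contact_force: [-0.5, 0.1, -0.6]
opening: 0.0082
grip_force: 58.0
```

Emit:
arm_command(moves=[[[0, 0, 0], [0, 0, 0], 0.02], [[0, 0, 0], [0, 0, 0], 0.06], [[0, 0, 0], [0, 0, 0], 0.06], [[0, 0, 0], [0, 0, 0], 0.06], [[0, 0, 0], [0, 0, 0], 0.06]])

```text
time: 20.05
tool_pos: [0.511, -0.2308, 0.0149]
tool_rot: [-3.142, 0.0, -3.096]
contact_force: [0.5, 0.0, 0.7]
opening: 0.0437
grip_force: 0.0
```

Emit:
arm_command(moves=[[[0, 0, -0.01], [0, 0, 0], 0.06], [[0, 0, -0.03], [0, 0, 0], 0.06], [[0, 0, -0.06], [0, 0, 0], 0.06], [[0, 0, -0.085], [0, 0, 0], 0.06], [[0, 0.02, -0.085], [0, 0, 0], 0.06]])

```text
time: 20.55
tool_pos: [0.5125, -0.2136, 0.1043]
tool_rot: [-3.136, 0.007, -3.098]
contact_force: [-0.5, 0.8, -0.0]
opening: 0.06
grip_force: 0.0
```

Emit:
arm_command(moves=[[[0.001, 0.04, 0], [0, 0, 0.02], 0.06], [[0.002, 0.085, 0], [0, 0, 0.04], 0.06], [[0.004, 0.13, 0], [0, 0, 0.06], 0.06], [[0.006, 0.175, 0], [0, 0, 0.068], 0.06], [[0.007, 0.22, 0], [0, 0, 0.068], 0.06]])

```text
time: 21.05
tool_pos: [0.4929, 0.0102, 0.1007]
tool_rot: [-3.142, 0.001, 3.118]
contact_force: [0.5, 0.1, 0.6]
opening: 0.0599
grip_force: 0.0
```

```bash
python3 plan.py .4905 .0675 .06 178.6
```

```text
at [0.4929 0.0102 0.1007] 178.66 shift [0.0038 0.0572 0.0407] turn [-0.      0.0011  0.001 ] t 21.05
```

Emit:
arm_command(moves=[[[0.001, 0.025, 0], [0, 0, 0], 0.06], [[0.003, 0.05, 0.01], [0, 0, 0], 0.06], [[0.004, 0.058, 0.035], [0, 0, 0], 0.06], [[0.004, 0.058, 0.06], [0, 0, 0], 0.06], [[0.004, 0.058, 0.075], [0, 0, 0], 0.06]])

```text
time: 21.55
tool_pos: [0.49, 0.0673, 0.0241]
tool_rot: [3.142, -0.001, 3.12]
contact_force: [-0.7, -0.3, 0.3]
opening: 0.0599
grip_force: 0.0
```

Emit:
arm_command(moves=[[[0, 0, 0.004], [0, 0, 0], 0.06], [[0, 0, 0.008], [0, 0, 0], 0.06], [[0, 0, 0.012], [0, 0, 0], 0.06], [[0, 0, 0.015], [0, 0, 0], 0.05], [[0, 0, 0.015], [0, 0, 0], 0.04]])

```text
time: 22.05
tool_pos: [0.4906, 0.0666, 0.01]
tool_rot: [3.141, 0.0, 3.119]
contact_force: [-0.0, -0.6, -0.3]
opening: 0.0486
grip_force: 0.0
```

```bash
python3 plan.py .490 .068 .006 178.7
```

```text
at [0.4906 0.0666 0.01  ] 178.68 shift [0.0006 0.0013 0.004 ] turn [ 0.0001  0.0004 -0.0003] t 22.05
```

Emit:
arm_command(moves=[[[0.0005, 0.001, 0.004], [0, 0, 0], 0.03], [[0.0005, 0.001, 0.004], [0, 0, 0], 0.005], [[0.0005, 0.001, 0.004], [0, 0, 0], 0.005], [[0.0005, 0.001, 0.004], [0, 0, 0], 0.005], [[0.0005, 0.001, 0.004], [0, 0, 0], 0.005]], squeeze=45)

```text
time: 22.55
tool_pos: [0.4901, 0.0677, 0.0059]
tool_rot: [3.142, 0.0, 3.119]
contact_force: [-1.2, -0.4, -0.5]
opening: 0.0084
grip_force: 10.5
```

Emit:
arm_command(moves=[[[0, 0, 0], [0, 0, 0], 0.005], [[0, 0, 0], [0, 0, 0], 0.005], [[0, 0, -0.003], [0, 0, 0], 0.005], [[0, 0, -0.01], [0, 0, 0], 0.005], [[0, 0, -0.022], [0, 0, 0], 0.005]])

```text
time: 23.05
tool_pos: [0.4895, 0.0677, 0.028]
tool_rot: [3.142, -0.002, 3.119]
contact_force: [0.2, 0.2, -2.3]
opening: 0.0083
grip_force: 45.0
```

Emit:
arm_command(moves=[[[0, 0, -0.015], [0, 0, 0], 0.005], [[0, -0.01, -0.03], [0, 0, 0], 0.005], [[-0.006, -0.03, -0.035], [0, 0, 0], 0.005], [[-0.012, -0.06, -0.035], [0, 0, 0.005], 0.005], [[-0.018, -0.085, -0.035], [0, 0, 0.007], 0.005]])

```text
time: 23.55
tool_pos: [0.5066, -0.0187, 0.0643]
tool_rot: [-3.141, 0.002, 3.112]
contact_force: [0.2, 0.3, -1.3]
opening: 0.0081
grip_force: 45.0
```

```bash
python3 plan.py .511 -.0662 .03 178.2
```

```text
at [ 0.5066 -0.0187  0.0643] 178.31 shift [-0.0057 -0.0473  0.0343] turn [-0.0004  0.0019  0.002 ] t 23.55
```

Emit:
arm_command(moves=[[[-0.002, -0.02, 0], [0, 0, 0], 0.005], [[-0.004, -0.035, 0], [0, 0, 0], 0.005], [[-0.0055, -0.045, 0.01], [0, 0, 0], 0.005], [[-0.0055, -0.047, 0.024], [0, 0, 0], 0.005], [[-0.0055, -0.047, 0.033], [0, 0, 0], 0.005]])

```text
time: 24.05
tool_pos: [0.5096, -0.0648, 0.0287]
tool_rot: [3.141, -0.001, 3.111]
contact_force: [-0.0, -0.2, -1.3]
opening: 0.0082
grip_force: 45.0
```

```bash
python3 - <<'E'
from h import *
from plan import go
snap('wrist','w9'); go(.511,-.0662,.015,178.2)
E
```

```text
at [ 0.5088 -0.0643  0.0275] 178.29 shift [-0.0023 -0.0019  0.0125] turn [ 0.0011 -0.0034  0.0015] t 24.1
```

View pics/w9.png

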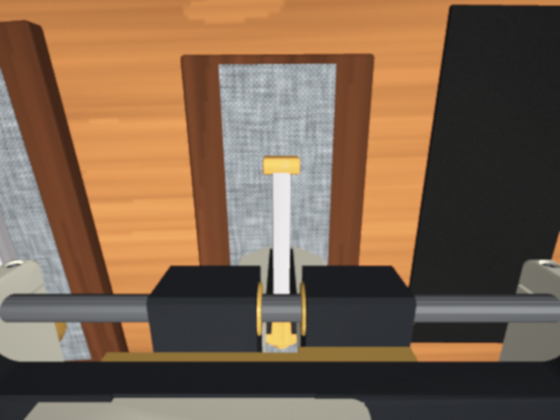

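The short pendulum is held, centred on the middle felt (felt columns 220–336, bar at 282). Lowering it.

Emit:
arm_command(moves=[[[-0.002, -0.002, 0.002], [0, 0, 0], 0.005], [[-0.002, -0.002, 0.005], [0, 0, 0], 0.005], [[-0.002, -0.002, 0.008], [0, 0, 0], 0.005], [[-0.002, -0.002, 0.009], [0, 0, 0], 0.005], [[-0.002, -0.002, 0.009], [0, 0, 0], 0.005]])

```text
time: 24.6
tool_pos: [0.5121, -0.0667, 0.0208]
tool_rot: [3.142, 0.0, 3.112]
contact_force: [0.2, -1.2, -1.6]
opening: 0.0082
grip_force: 45.0
```

```bash
python3 plan.py .511 -.0662 .0149 178.2
```

```text
at [ 0.5121 -0.0667  0.0208] 178.3 shift [0.0011 0.0005 0.0059] turn [0.0001 0.     0.0018] t 24.6
```

Emit:
arm_command(moves=[[[0.001, 0, 0.0015], [0, 0, 0], 0.005], [[0.001, 0, 0.003], [0, 0, 0], 0.005], [[0.001, 0, 0.005], [0, 0, 0], 0.005], [[0.001, 0, 0.006], [0, 0, 0], 0.005], [[0.001, 0, 0.006], [0, 0, 0], 0.005]])

```text
time: 25.1
tool_pos: [0.511, -0.0668, 0.0149]
tool_rot: [3.142, -0.0, 3.112]
contact_force: [-0.5, 0.1, 2.1]
opening: 0.0083
grip_force: 45.0
```

Emit:
arm_command(moves=[[[0, 0, 0], [0, 0, 0], 0.02], [[0, 0, 0], [0, 0, 0], 0.06], [[0, 0, 0], [0, 0, 0], 0.06], [[0, 0, 0], [0, 0, 0], 0.06], [[0, 0, 0], [0, 0, 0], 0.06]])

```text
time: 25.6
tool_pos: [0.5112, -0.0668, 0.0148]
tool_rot: [3.142, 0.0, 3.112]
contact_force: [-0.1, -0.0, 0.5]
opening: 0.0435
grip_force: 0.0
```

Emit:
arm_command(moves=[[[0, 0, -0.01], [0, 0, 0], 0.06], [[0, 0, -0.03], [0, 0, 0], 0.06], [[0, 0, -0.07], [0, 0, 0], 0.06], [[0, 0, -0.115], [0, 0, 0], 0.06], [[0.01, 0, -0.16], [0, 0, 0], 0.06]])

```text
time: 26.1
tool_pos: [0.5014, -0.0666, 0.1772]
tool_rot: [-3.141, 0.001, 3.112]
contact_force: [1.7, 0.4, -0.0]
opening: 0.0596
grip_force: 0.0
```

Emit:
arm_command(moves=[[[0.01, 0.045, 0], [0, 0, 0], 0.06], [[0.02, 0.09, 0], [0, 0, 0], 0.06], [[0.03, 0.135, 0], [0, 0, 0], 0.06], [[0.04, 0.18, 0], [0, 0, 0], 0.06], [[0.05, 0.225, 0], [0, 0, 0], 0.06]])

```text
time: 26.6
tool_pos: [0.4572, 0.1615, 0.1758]
tool_rot: [3.141, 0.001, 3.111]
contact_force: [0.4, -0.1, -0.0]
opening: 0.0602
grip_force: 0.0
```

Emit:
arm_command(moves=[[[0.03, 0.035, 0], [0, 0, 0], 0.06], [[0.06, 0.075, 0], [0, 0, 0], 0.06], [[0.09, 0.115, 0], [0, 0, 0], 0.06], [[0.12, 0.155, 0], [0, 0, 0], 0.06], [[0.14, 0.18, 0], [0, 0, 0], 0.06]])

```text
time: 27.1
tool_pos: [0.3211, 0.3461, 0.1757]
tool_rot: [3.14, 0.001, 3.114]
contact_force: [0.6, 0.9, 0.3]
opening: 0.0601
grip_force: 0.0
```

Emit:
arm_command(moves=[[[0.03, 0.02, 0], [0, 0, 0], 0.06], [[0.06, 0.04, 0], [0, 0, 0], 0.06], [[0.08, 0.06, 0], [0, 0, 0], 0.06], [[0.1, 0.07, 0], [0, 0, 0], 0.06], [[0.1, 0.07, 0], [0, 0, 0], 0.06]])

```text
time: 27.6
tool_pos: [0.2233, 0.4178, 0.1755]
tool_rot: [3.141, -0.0, 3.115]
contact_force: [-0.3, -0.4, -0.1]
opening: 0.0599
grip_force: 0.0
```

```bash
python3 - <<'E'
from h import *
from seg import measure
im,m=snap('top','top3');measure(im,m)
c=cv2.resize(im[110:280,110:440],None,fx=2.4,fy=2.4,interpolation=cv2.INTER_CUBIC);cv2.imwrite('pics/top3c.png',c[...,::-1])
E
```

```text
felt 1741 [205.1 207.2] [0.5238 0.2156] [0.5219 0.2159] [0.0616 0.1985] 86.85
felt 1852 [317.  211.9] [ 0.5023 -0.0659] [ 0.5062 -0.0661] [0.0613 0.1984] 88.56
felt 1730 [384.6 219.5] [ 0.4776 -0.2325] [ 0.4889 -0.2322] [0.2002 0.0612] 2.47
mat 2794 [264.3 221.8] [0.483  0.0673] [0.4855 0.0679] [0.0856 0.2068] 88.45
brass 104 [201.9 141.1] [0.6938 0.2212] [0.6921 0.2217] [0.0234 0.056 ] 38.34
brass 649 [377.9 154.4] [ 0.6419 -0.224 ] [ 0.6431 -0.2244] [0.0852 0.089 ] 86.84
brass 203 [210.8 151.7] [0.665  0.1985] [0.6641 0.1983] [0.0385 0.0635] 38.88
brass 109 [316.1 150.1] [ 0.6589 -0.0695] [ 0.6592 -0.0704] [0.0379 0.042 ] 87.77
brass 220 [382. 188.] [ 0.5551 -0.2288] [ 0.5547 -0.2285] [0.0396 0.04  ] 60.31
brass 97 [317.1 194. ] [ 0.5455 -0.0673] [ 0.5469 -0.0672] [0.0249 0.028 ] 87.82
brass 139 [202.6 227. ] [0.4721 0.2192] [0.4727 0.2189] [0.0306 0.0313] 44.11
```

View pics/top3c.png

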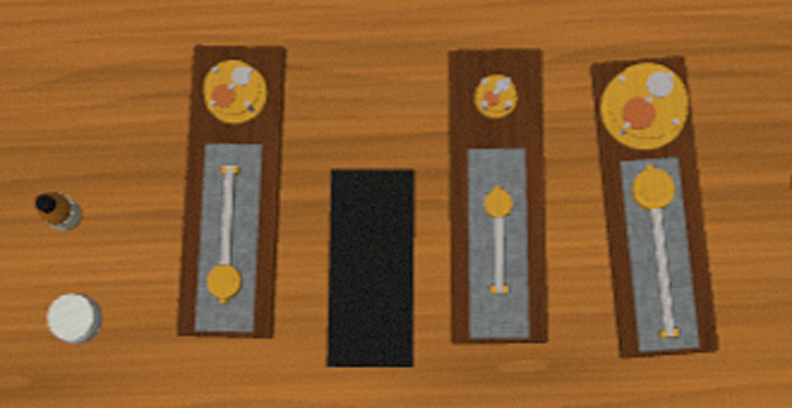

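All three pendulums are on their own boards, within about 3 mm of the felt centres. The bottle and tin have not moved.

```bash
python3 -c "
from cell import robot
print(robot.hand_in())"
```

```text
the job is handed in; nothing more can be done
None
```

I handed the job in at about 28 s: each pendulum lies on its own clock's board, within about 3 mm of the felt strip's centre in the last top view; the hand-in returned no verdict.

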